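# Back off the jar press by one turn

### The job

Back the jar press off so that its plate rises clear of the jar's lid: push the hand wheel on top of the press round by its upright black handle, anticlockwise as seen from above, through exactly one full turn, so that the handle ends where it started. Only push the handle with the fingers, never pinch it; leave the jars and the other wares standing where they are, and end with the hand clear of the wheel.

Things in the scene. Friction and masses are not known exactly. Their poses are not given: they have to be found in the camera images.
- wheel (a joint): angle of the press's hand wheel about its upright axis, in rad, growing anticlockwise as seen from above; it starts anywhere between -1.5 and 1.5, one full turn is +6.283. The wheel stays at its height, turns stiffly (about 3 N at the handle), stays where it is left and does not spring back. Hard stops at -2.4 and 12.5. The plate under the beam rises 10 mm a turn
- hub (a point): the centre of the wheel, at the top of the hub nut, on the wheel's axis (196 mm above the counter). The wheel lies level: steel rim 150 mm diameter to its centre line, rim 13 mm thick with its top 187 mm above the counter, three spokes
- handle (a point): the middle of the black handle, which stands upright on the rim at the end of one spoke, 75 mm from the axis, at 212 mm above the counter. The handle is an oval upright grip 56 mm tall (from 184 to 240 mm above the counter), 22 mm thick along the radius and 30 mm along the direction it travels; it is rigidly fixed to the wheel, of smooth polished plastic (friction about 0.2), so a finger slides round it easily. Nothing else stands above the rim except the hub nut (196 mm)
- grip_trail: the trailing half of the handle (upright cylinder 22 mm diameter, 56 mm tall, its axis 4 mm behind the middle of the handle in anticlockwise travel): the side to push; origin at the centre of its underside
- grip_lead: the leading half of the handle (same cylinder, its axis 4 mm ahead of the handle's middle); origin at the centre of its underside. Pressing both halves at once with the fingers counts as pinching
- press: the jar press, fixed to the counter: grey base 190 x 210 x 14 mm, two steel columns 164 mm apart, a crossbeam from 136 to 162 mm above the counter that runs along its y axis, the hand wheel above it; origin at the centre of the base's underside, z up, yaw varies
- pressed_jar: the closed glass jam jar (62 mm diameter, copper-coloured lid 66 mm, 76 mm tall) standing loose on the base of the press, under its plate; origin at the centre of its underside. Bystander: leave it
- spare_jar: an identical closed jar, loose, on the counter beside the press; origin at the centre of its underside. Bystander
- mug: white ceramic mug, 76 mm diameter, 85 mm tall, on the counter on the other side of the press; origin at the centre of its underside. Bystander
- loose_lid: spare copper-coloured jar lid, a disc 66 mm across, 16 mm thick, lying before the press; origin at the centre of its underside. Bystander
- bowl: white bowl, 110 mm diameter, 50 mm tall, to the left; origin at the centre of its underside. Bystander
- cup: terracotta cup, 76 mm diameter, 90 mm tall, to the right; origin at the centre of its underside. Bystander
- tall_jar: tall glass jar with lid, 84 mm diameter, 150 mm tall, on the counter behind the press; origin at the centre of its underside. Bystander

How it is judged:
On the way, in this order (a step that is already met when the one before it is completed fails the run):
1. the fingers push the handle away from its start (distance of handle from where it was at the start of the episode between 0.03 and 0.12 m and contact force between the fingers and grip_trail above 0.3 N).
2. the fingers push the handle round the far side of its circle (distance of handle from where it was at the start of the episode above 0.125 m and contact force between the fingers and grip_trail above 0.3 N).
3. the fingers push the handle back towards where it started, the turn nearly complete (distance of handle from where it was at the start of the episode below 0.06 m and value of joint wheel above 3.6 rad and contact force between the fingers and grip_trail above 0.3 N).
At the end, for the whole second after the job is handed in: The wheel has made one full turn anticlockwise and rests: the handle is within 18 mm (14 degrees) of where it started, neither short nor more than one turn; the jar in the press stands upright (distance of handle from where it was at the start of the episode below 0.018 m and value of joint wheel between 4 and 8.6 rad and velocity of joint wheel between -0.05 and 0.05 rad/s and angle between pressed_jar's own z axis and vertical below 0.1 rad); the robot touches nothing.
It fails at once if the handle is pinched between the fingers (both its halves pressed with more than 3 N at once) (contact force between the fingers and grip_trail above 3 N and contact force between the fingers and grip_lead above 3 N).
It fails at once if the wheel is wound the wrong way, down onto the lid (value of joint wheel below -2.2 rad).
It fails at once if the jar in the press is shifted or lifted by more than 20 mm (distance of pressed_jar from where it was at the start of the episode above 0.02 m).
It fails at once if another jar, mug, lid, bowl or cup is moved or lifted by more than 30 mm (distance of any of spare_jar, mug, loose_lid, bowl, cup, tall_jar from where it was at the start of the episode above 0.03 m).
It also fails if it takes over 56 s, if anything falls off the work surface, if the arm or the gripper's body presses on something with over 40 N, if the wrist force passes 120 N, or if a joint passes its speed limit or range.

### The arm

A 6-joint arm with a two-finger parallel gripper is mounted at the origin on the work surface. World frame = base frame: x ahead of the robot, y to its left, z up, the work surface at z = 0. Lengths are in m, angles in rad, forces in N, time in s.
With the tool pointing down it reaches from about 0.375 to 0.925 m from the base axis. Payload 5.7 kg.
Tool frame: the origin (TCP) lies on the front face of the gripper's body, between the roots of the fingers; the fingertips stand 80 mm ahead of it and the grasp point (between the pads) lies 61 mm ahead of it; z points along the fingers, y is the line along which they close (so a half turn about z gives the same grasp; the last joint's range is limited). The gripper opens to 88 mm and grips with 3 to 60 N. Pads are 20 mm wide; open, the fingers measure 115 mm over their backs; the gripper's body (75 mm by 178 mm) begins 61 mm behind the grasp point.
Start: joints at [1.002, 0.359, 1.51, -0, 1.272, -0.115], TCP at [0.263, 0.539, 0.303] pointing down, gripper open.
Joint ranges: [-2.97, 2.97], [-1.01, 2.36], [0.21, 2.38], [-0.96, 4.11], [0.2, 2.71], [-2.98, 2.98]. Speed limits (rad/s): [2.39, 2.39, 3.14, 3.14, 3.14, 3.14].

### API

Orientations are given as a 3x3 rotation matrix whose columns are the frame's x, y, z axes.
In Python, from station import monitor, eyes, ticket gives the robot as it stands.
- The arm moves only by the shell command python3 -m jog 'ROWS' [FORCE]. ROWS is JSON, a list of rows, each a list of 7 numbers: the finger opening in mm, from 0 to 87.8, then the shift along the tool's x, y, z in mm, then the turn, a rotation vector about the tool's x, y, z in degrees. In form: [[claw, tx, ty, tz, rx, ry, rz], ...]. A call has 1 to 12 rows; each row is the pose to reach, as a shift and turn from the pose commanded when the call began, along the tool's axes at that moment; what a row does not reach only later rows make up. A row lasts 1/8 s, in which the tool goes at most 62.5 mm and 10.7 degrees, less where a joint would pass 70% of its speed; a pose out of reach is approached as far as the arm can. A call with a gripper value outside its range is refused whole. The fingers move at their own pace and stop on an object; FORCE is the grip in N (left out, the last holds). Time passes only in rows, so rows that repeat a pose let the fingers close. It gives the time, the measured TCP pose, the force, the opening and the grip force at its end, in the units of the state.
- monitor.sense(): the state, without advancing time (a new reading comes with each control period).
- eyes.snapshot(name): name is "scene" or "top"; returns (picture, depth): 384x512x3 uint8, blue, green, red; 384x512 float32, m along the optical axis (not along the pixel's ray), 0 where there is no reading.
- eyes.camera_info(name): a dict with "camera_matrix" (3x3 intrinsics, pixels), "R" (3x3) and "t" (3): a world point X has camera coordinates R X + t. Camera axes: x right, y down, z forward; pixel columns grow to the right and rows downward; lengths in m; the calibration is good to about 2 mm. A picture is of the moment at which its call begins. camera_info takes no time and is no camera call.
- ticket.sign_off(): hands the job in; it is judged then, once.
The state is a dict: "clock": time; "joint_positions": joint angles; "joint_vel": joint speeds; "effort": joint torques, N m; "tcp_pos": TCP position; "eef_rot": TCP orientation; "ft_force": force on the tool from outside, world axes, zero at the start; "wrist_torque": the same for the moment, N m; "width": opening from 0.0 (shut) to 1.0 (fully open); "gripper_force": force on a finger pad.
Only numpy, scipy, OpenCV 4.12 (cv2) and the standard library are available. Lean on these libraries where they do the work, as an engineer would, in place of code of your own. Each camera call takes 0.05 s, during which the arm holds its last target. There are 200 camera calls.

## Working session

There is one attempt and no reset: what is moved stays moved. The work goes in short steps, Python scripts to look and compute and a shell command to move; the robot and the scene stay as the last step left them, time stands still between calls to the robot, and variables do not carry over. Pictures are saved under pics/ and viewed, at most 10 in all, crops included, and the job is handed in when it is done.

```bash
mkdir -p pics; ls
python3 - <<'E'
from station import monitor, eyes
import cv2,numpy as np
for n in("scene","top"):
    p,d=eyes.snapshot(n); cv2.imwrite(f"pics/{n}0.png",p); np.save(f"pics/{n}0.npy",d)
    print(eyes.camera_info(n))
s=monitor.sense();print(s["clock"],s["tcp_pos"],s["eef_rot"])
E
```

```text
pics
{'camera_matrix': array([[450.64484839,   0.        , 258.62669321],
       [  0.        , 450.64484839, 191.9095754 ],
       [  0.        ,   0.        ,   1.        ]]), 'R': array([[ 0.85384016,  0.52048029, -0.00756702],
       [ 0.31775109, -0.53267007, -0.78440859],
       [-0.41229993,  0.66735513, -0.62019827]]), 't': array([-0.4778523 , -0.06879286,  1.76527793])}
{'camera_matrix': array([[485.96582218,   0.        , 261.81838541],
       [  0.        , 485.96582218, 184.57016954],
       [  0.        ,   0.        ,   1.        ]]), 'R': array([[ 0.02564311, -0.99966645,  0.00306799],
       [-0.98307709, -0.0257742 , -0.18137014],
       [ 0.18138872,  0.00163483, -0.98341012]]), 't': array([-0.00193985,  0.57989909,  1.67259699])}
0.1 [0.26277392 0.53886506 0.30190706] [[-8.98791874e-01  4.38374708e-01 -8.84155011e-04]
 [ 4.38375559e-01  8.98790838e-01 -1.37828902e-03]
 [ 1.90463377e-04 -1.62638692e-03 -9.99998659e-01]]
```

View pics/top0.png

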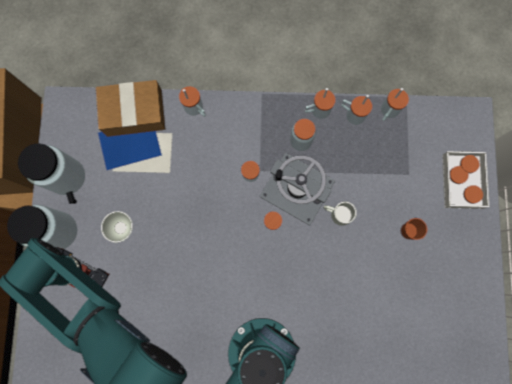

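View pics/scene0.png

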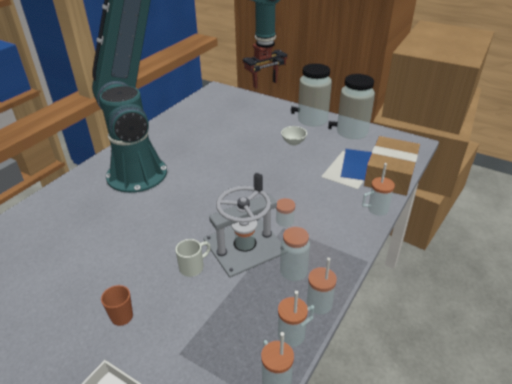

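The top view shows the wheel with its hub near (301,179) and the black handle near (278,175), to the left in the image (+y). The scene view agrees: hub (243,203), handle (258,182).

```bash
cat > h.py <<'E'
import numpy as np,cv2
from station import monitor,eyes
from scipy.optimize import least_squares
def cloud(n,d):
    c=eyes.camera_info(n);K=c["camera_matrix"];v,u=np.indices(d.shape)
    P=np.stack([(u-K[0,2])/K[0,0]*d,(v-K[1,2])/K[1,1]*d,d],-1)
    W=(P-c["t"])@c["R"]; W[d<=0]=9; return W
def ray(n,u,v,z):
    c=eyes.camera_info(n);K=c["camera_matrix"]
    o=-c["R"].T@c["t"];r=c["R"].T@np.linalg.inv(K)@[u,v,1]
    return (o+r*(z-o[2])/r[2])
def proj(n,X):
    c=eyes.camera_info(n);p=c["camera_matrix"]@(c["R"]@X+c["t"]);return p[:2]/p[2]
def handle(n,p,d,hub):
    W=cloud(n,d);m=(W[...,2]>.205)&(W[...,2]<.25)&(p.max(2)<70)&(np.hypot(W[...,0]-hub[0],W[...,1]-hub[1])<.11)
    return W[m]
E
python3 - <<'E'
from h import *
h0=ray("top",301,179,.196);print(h0)
for n in("top","scene"):
    p=cv2.imread(f"pics/{n}0.png");d=np.load(f"pics/{n}0.npy");W=cloud(n,d)
    r=np.hypot(W[...,0]-h0[0],W[...,1]-h0[1])
    m=(W[...,2]>.176)&(W[...,2]<.192)&(r>.055)&(r<.1)&(p.max(2)>80)
    Q=W[m];f=least_squares(lambda q:np.hypot(Q[:,0]-q[0],Q[:,1]-q[1])-.075,h0[:2],loss="soft_l1",f_scale=.004)
    print(n,len(Q),f.x,np.std(f.fun),Q[:,2].mean())
    H=handle(n,p,d,h0);T=H[H[:,2]>.232]
    print(len(H),H.mean(0),H.min(0),H.max(0),len(T),T.mean(0))
    print("r in, out rays",[W[v,u].round(3) for u,v in([(304,130),(273,221),(344,212),(250,170)] if n=="top" else [(295,237)])])
# black handle in the top picture: top face by ray
p=cv2.imread("pics/top0.png");m=(p.max(2)<60).astype(np.uint8);m[:, :265]=0;m[:,292]=0
m[:160]=0;m[190:]=0;m[:,292:]=0
v,u=np.nonzero(m);print(len(u),u.min(),u.max(),v.min(),v.max(),ray("top",u.mean(),v.mean(),.225))
E
```

```text
[ 0.57518721 -0.11433862  0.196     ]
top 525 [ 0.57679384 -0.11364583] 0.005127192674271885 0.18494395155164153
57 [ 0.58002762 -0.03888914  0.23562041] [ 0.56928033 -0.0506548   0.20515534] [ 0.59485142 -0.02818233  0.24698705] 43 [ 0.58206606 -0.03934187  0.23985369]
r in, out rays [array([ 0.755, -0.126,  0.152]), array([ 0.455, -0.03 ,  0.02 ]), array([ 0.495, -0.286,  0.009]), array([0.628, 0.056, 0.068])]
scene 592 [ 0.57789151 -0.11679343] 0.004842902718528684 0.18556493612819774
78 [ 0.58823423 -0.04752854  0.22548345] [ 0.5757524  -0.05368877  0.20504603] [ 0.59762664 -0.03856617  0.24487995] 29 [ 0.58766807 -0.04649773  0.23797798]
r in, out rays [array([ 0.764, -0.137,  0.154])]
59 275 281 170 180 [ 0.58045883 -0.03880483  0.225     ]
```

```bash
python3 -m jog '[[0,0,0,-60,0,0,0],[0,-25,-15,-60,0,0,0],[0,-70,-45,-60,0,0,0],[0,-120,-77,-60,0,0,0],[0,-170,-109,-60,0,0,0],[0,-220,-141,-60,0,0,0],[0,-270,-174,-60,0,0,0],[0,-320,-206,-60,0,0,0],[0,-370,-238,-60,0,0,0],[0,-420,-270,-60,0,0,0],[0,-470,-302,-60,0,0,0],[0,-520,-334,-60,0,0,0]]' 5
python3 -m jog '[[0,-40,-26,0,0,0,0],[0,-67,-43,0,0,0,0],[0,-67,-43,0,0,0,0],[0,-67,-43,0,0,0,0]]'
```

```text
clock: 1.6
tcp_pos: [0.5845, 0.0093, 0.3623]
eef_rot: [[-0.899, 0.439, -0.001], [0.439, 0.899, 0.0], [0.001, -0.0, -1.0]]
ft_force: [0.0, 0.3, -0.5]
width: 0.01
gripper_force: 0.0
clock: 2.1
tcp_pos: [0.6247, -0.0562, 0.3621]
eef_rot: [[-0.899, 0.438, -0.002], [0.438, 0.899, 0.001], [0.002, 0.0, -1.0]]
ft_force: [-0.2, -1.0, -0.2]
width: 0.004
gripper_force: 0.0
```

```bash
python3 -m jog '[[0,0,0,40,0,0,0],[0,0,0,75,0,0,0],[0,0,0,84,0,0,0],[0,0,0,84,0,0,0]]'
cat > plan.py <<'E'
import sys,json
from h import *
hub=np.array([.577,-.115]);s=monitor.sense();p=s["tcp_pos"];R=s["eef_rot"]
a0=np.degrees(np.arctan2(*(p[:2]-hub)[::-1]));print("at",a0,np.linalg.norm(p[:2]-hub),p[2],s["ft_force"])
step=float(sys.argv[1]);n=int(sys.argv[2])
for k in range(1,n+1):
    a=np.radians(a0+step*k);t=np.r_[hub+.075*np.array([np.cos(a),np.sin(a)]),.278]
    print((1000*R.T@(t-p)).round().astype(int).tolist(),end=" ")
E
python3 plan.py 9 12
```

```text
clock: 2.6
tcp_pos: [0.625, -0.056, 0.2789]
eef_rot: [[-0.899, 0.437, -0.001], [0.437, 0.899, 0.0], [0.001, -0.0, -1.0]]
ft_force: [-0.3, -0.4, 0.8]
width: 0.008
gripper_force: 0.0
at 50.83010582356043 0.07606380808761738 0.27890841722574916 [-0.33058326 -0.4060471   0.83618438]
[12, 1, 1] [24, 1, 1] [35, -1, 1] [46, -5, 1] [57, -10, 1] [66, -17, 1] [75, -26, 1] [82, -35, 1] [87, -46, 1] [90, -57, 1] [92, -69, 1] [92, -80, 1]
```

```bash
python3 -m jog '[[0,12,1,1,0,0,0],[0,24,1,1,0,0,0],[0,35,-1,1,0,0,0],[0,46,-5,1,0,0,0],[0,57,-10,1,0,0,0],[0,66,-17,1,0,0,0]]'
cat > look.py <<'E'
import sys
from h import *
hub=np.array([.577,-.115])
for n in("top","scene"):
    p,d=eyes.snapshot(n);cv2.imwrite(f"pics/{n}{sys.argv[1]}.png",p)
    H=handle(n,p,d,hub);H=H[(H[:,2]>.22)&(H[:,2]<.246)]
    if len(H): q=np.median(H,0)[:2]-hub;print(n,len(H),q,np.hypot(*q),np.degrees(np.arctan2(q[1],q[0])))
E
python3 look.py 1; python3 plan.py 9 12
```

```text
clock: 3.35
tcp_pos: [0.5589, -0.0433, 0.2788]
eef_rot: [[-0.899, 0.438, 0.004], [0.438, 0.899, -0.0], [-0.003, 0.001, -1.0]]
ft_force: [4.2, -0.4, 0.8]
width: 0.009
gripper_force: 1.9
top 25 [-0.0532983   0.05965285] 0.07999482494494675 131.7799761011691
scene 82 [-0.04068976  0.05543893] 0.06876867595231158 126.2770471770062
at 105.36532847549302 0.07466120673178597 0.278120510775638 [0.25798289 0.38072335 0.78893691]
[8, -8, 0] [15, -18, 0] [20, -28, 0] [24, -40, 0] [25, -51, 0] [25, -63, 0] [23, -75, 0] [19, -86, 0] [14, -96, 0] [7, -106, 0] [-2, -114, 0] [-11, -121, 0]
```

Pushing works (lag ≈ 23°); continuing.

```bash
python3 -m jog '[[0,8,-8,0,0,0,0],[0,15,-18,0,0,0,0],[0,20,-28,0,0,0,0],[0,24,-40,0,0,0,0],[0,25,-51,0,0,0,0],[0,25,-63,0,0,0,0],[0,23,-75,0,0,0,0],[0,19,-86,0,0,0,0],[0,14,-96,0,0,0,0],[0,7,-106,0,0,0,0],[0,-2,-114,0,0,0,0],[0,-11,-121,0,0,0,0]]'
python3 look.py 2; python3 plan.py 9 12
```

```text
clock: 4.95
tcp_pos: [0.5148, -0.1576, 0.2772]
eef_rot: [[-0.899, 0.439, -0.002], [0.439, 0.899, 0.0], [0.002, -0.001, -1.0]]
ft_force: [-2.7, 1.7, 0.1]
width: 0.007
gripper_force: 1.5
scene 87 [-0.03837376 -0.06790838] 0.07800060288419011 -119.46998244950319
at -144.54385308136838 0.07496768579116735 0.2774578731416144 [-0.17363689 -0.31580368 -0.01704228]
[-11, -5, -1] [-22, -8, -1] [-34, -9, -1] [-46, -8, -1] [-57, -6, -1] [-68, -2, -1] [-78, 4, -1] [-87, 11, -1] [-95, 20, -1] [-102, 30, -1] [-106, 41, -1] [-110, 52, -1]
```

```bash
python3 -m jog '[[0,-11,-5,-1,0,0,0],[0,-22,-8,-1,0,0,0],[0,-34,-9,-1,0,0,0],[0,-46,-8,-1,0,0,0],[0,-57,-6,-1,0,0,0],[0,-68,-2,-1,0,0,0],[0,-78,4,-1,0,0,0],[0,-87,11,-1,0,0,0],[0,-95,20,-1,0,0,0],[0,-102,30,-1,0,0,0],[0,-106,41,-1,0,0,0],[0,-110,52,-1,0,0,0]]'
python3 look.py 3; python3 plan.py 9 9
```

```text
clock: 6.55
tcp_pos: [0.6376, -0.1578, 0.2788]
eef_rot: [[-0.899, 0.438, -0.0], [0.438, 0.899, -0.0], [-0.0, -0.0, -1.0]]
ft_force: [-3.0, -2.1, 0.4]
width: 0.007
gripper_force: 1.8
top 2 [ 0.0785019  -0.01421511] 0.0797785504796755 -10.26388708125508
scene 74 [ 0.07584106 -0.02718468] 0.08056595603653306 -19.71984793783454
at -34.403132763594336 0.07436991330217119 0.2787336531441872 [ 0.32936187 -0.0569762   0.53971216]
[-1, 12, 1] [0, 23, 1] [2, 35, 1] [7, 46, 1] [13, 56, 1] [21, 64, 1] [30, 72, 1] [40, 78, 1] [51, 82, 1]
```

```bash
python3 -m jog '[[0,-1,12,1,0,0,0],[0,0,23,1,0,0,0],[0,2,35,1,0,0,0],[0,7,46,1,0,0,0],[0,13,56,1,0,0,0],[0,21,64,1,0,0,0],[0,30,72,1,0,0,0],[0,40,78,1,0,0,0],[0,51,82,1,0,0,0]]'
python3 look.py 4; python3 plan.py 4 5
python3 - <<'E'
import cv2,numpy as np
c=lambda f,r:cv2.resize(cv2.imread(f)[r[0]:r[1],r[2]:r[3]],(400,400),interpolation=2)
cv2.imwrite("pics/cmp.png",np.hstack([c("pics/scene0.png",(150,250,190,290)),c("pics/scene4.png",(150,250,190,290))]))
E
```

```text
clock: 7.78
tcp_pos: [0.6271, -0.0616, 0.2779]
eef_rot: [[-0.899, 0.438, 0.001], [0.438, 0.899, -0.0], [-0.001, 0.0, -1.0]]
ft_force: [2.6, -2.9, -0.3]
width: 0.005
gripper_force: 1.6
top 37 [0.02358427 0.07110077] 0.07491019592540406 71.64921229113271
scene 15 [0.02731008 0.05865132] 0.06469789950103956 65.03168872832079
at 47.9803363153145 0.0730019825934288 0.2776809741231796 [ 0.54850507 -0.79220938 -0.0152468 ]
[5, 3, 0] [10, 4, 0] [15, 5, 0] [20, 5, 0] [25, 5, 0]
```

View pics/cmp.png

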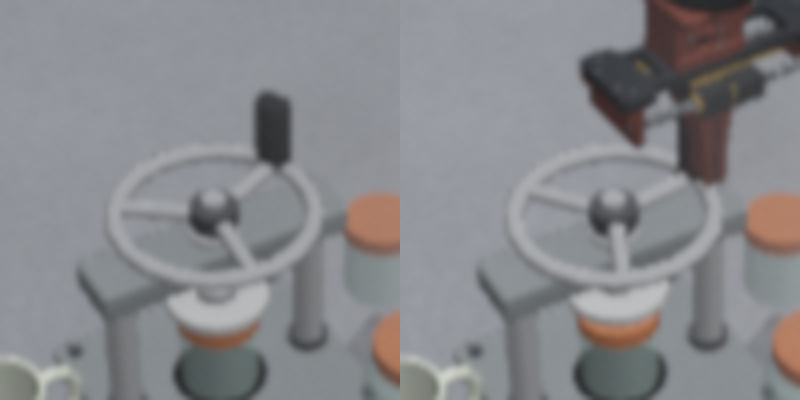

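Left: the start; right: now. The spokes and handle (hidden behind the finger near (690,160)) are about 15° short. A last small push.

```bash
python3 -m jog '[[0,5,3,0,0,0,0],[0,10,4,0,0,0,0],[0,15,5,0,0,0,0],[0,18,5,0,0,0,0],[0,18,5,0,0,0,0]]'
python3 look.py 5
python3 -m jog '[[0,-10,-1,0,0,0,0],[0,-20,-3,0,0,0,0],[0,-20,-3,-50,0,0,0],[0,-20,-3,-100,0,0,0],[0,-20,-3,-100,0,0,0]]'
python3 -m jog '[[0,-30,-50,0,0,0,0],[0,-60,-100,0,0,0,0],[0,-90,-120,0,0,0,0],[0,-90,-120,0,0,0,0],[0,-90,-120,0,0,0,0]]'
python3 look.py 6;python3 - <<'E'
import cv2,numpy as np
c=lambda f,r:cv2.resize(cv2.imread(f)[r[0]:r[1],r[2]:r[3]],(400,300),interpolation=2)
A=(150,225,200,300);B=(145,220,250,350)
cv2.imwrite("pics/cmp2.png",np.vstack([np.hstack([c(f"pics/{n}{k}.png",r) for k in(0,6)]) for n,r in(("scene",A),("top",B))]))
E
```

```text
clock: 8.5
tcp_pos: [0.6128, -0.0497, 0.2777]
eef_rot: [[-0.899, 0.438, -0.001], [0.438, 0.899, 0.0], [0.001, -0.0, -1.0]]
ft_force: [1.8, -0.5, 0.7]
width: 0.006
gripper_force: 0.9
top 33 [0.00459925 0.07734794] 0.07748455663381357 86.59709213519224
scene 35 [0.01403208 0.06482096] 0.06632236701885087 77.78539617580255
clock: 9.22
tcp_pos: [0.6323, -0.062, 0.3823]
eef_rot: [[-0.899, 0.439, 0.008], [0.439, 0.899, -0.002], [-0.008, 0.002, -1.0]]
ft_force: [0.2, -0.3, -0.1]
width: 0.007
gripper_force: 0.0
clock: 9.85
tcp_pos: [0.6577, -0.2082, 0.3762]
eef_rot: [[-0.899, 0.439, -0.002], [0.439, 0.899, 0.002], [0.003, 0.0, -1.0]]
ft_force: [0.6, 0.6, 0.4]
width: 0.003
gripper_force: 0.0
top 46 [0.01059206 0.07425795] 0.07500956773237659 81.88216194076347
scene 46 [0.01789472 0.06683719] 0.06919126296658273 75.01139725955306
```

View pics/cmp2.png

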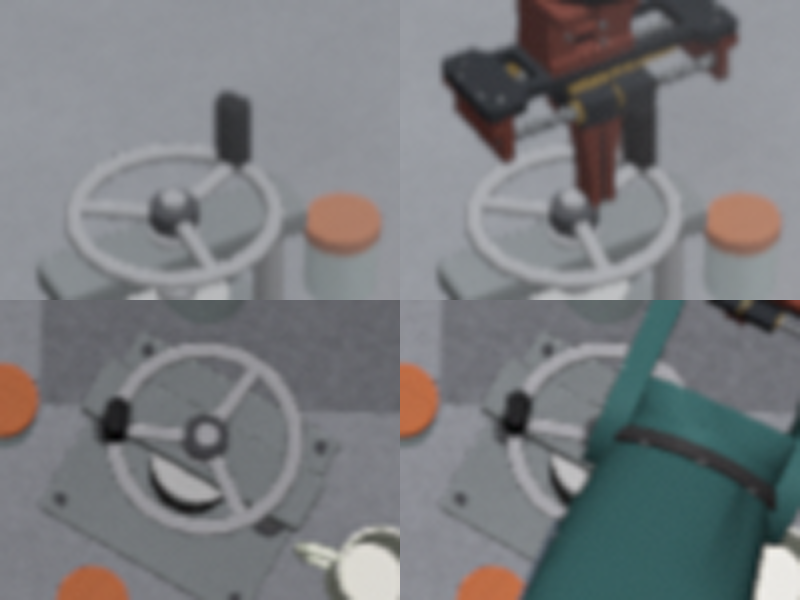

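In both views the handle is back in place, roughly 6 mm short (top view (118,420) → (116,412) at 4x zoom). I'll check this with the same estimator on the start picture, and hand in if it is within tolerance.

Run:
```python
from h import *
from station import ticket
hub=np.array([.577,-.115]);q=[]
for k in(0,6):
    if k==0: p=cv2.imread("pics/top0.png");d=np.load("pics/top0.npy")
    else: p,d=eyes.snapshot("top")
    H=handle("top",p,d,hub);H=H[(H[:,2]>.22)&(H[:,2]<.246)];q.append(np.median(H,0)[:2]-hub)
e=np.linalg.norm(q[0]-q[1]);s=monitor.sense();print(q,e,s["joint_vel"].round(3) if hasattr(s["joint_vel"],"round") else s["joint_vel"])
if e<.012: print(ticket.sign_off())
```

```text
[array([0.003761  , 0.07443419]), array([0.00897045, 0.0743567 ])] 0.005210024732614593 [ 0.    -0.005 -0.004 -0.002 -0.001 -0.002]
the job is handed in; nothing more can be done
None
```

I pushed the wheel through one full anticlockwise turn with the closed fingers. The handle stopped about 5 mm short of its start (limit 18 mm), the hand is clear of the wheel, and the job is handed in; the sign-off gave no verdict.

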